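Sort the overhauled brass valve parts into their coloured dishes

TASK

Put away the four brass parts of the overhauled valve: the hexagonal nut in the red dish, the flanged bush in the yellow dish, the valve disc with the stem in the blue dish and the square-headed plug in the white dish. Set each one down, without dropping it, so that it stands upright and flat on the floor of its dish. Leave the steel nut and the steel plug standing where they are.

Things in the scene. Friction and masses are not known exactly. Their poses are not given: they have to be found in the camera images.
- brass_nut: Yellow brass hexagonal nut standing on its flat end, 42 mm across its flats (48.5 mm over corners), 32 mm high, with the dark round bore (26 mm) showing on top. Origin: centre of its underside; z up; its three pairs of flats face along its x axis and 60 degrees either way from it. About 0.3 kg.
- brass_bush: Yellow brass flanged bush, standing on its flange: flange 50 mm diameter and 8 mm high at the bottom, above it a round neck 28 mm in diameter up to 38 mm height, with a dark bore (19 mm) showing on top. About 0.2 kg. Origin: centre of its underside; z up.
- brass_disc: Yellow brass valve disc lying flat, 50 mm diameter and 8 mm thick, with a solid upright stem 16 mm in diameter in its middle, 45 mm high in all. About 0.2 kg. Origin: centre of its underside; z up.
- brass_plug: Yellow brass square-headed pipe plug standing on its round threaded body (46 mm diameter, 16 mm high); on top a square head 22 x 22 mm, 24 mm high; 40 mm high in all. Origin: centre of its underside; z up; the head's flats face along its x and y axes. About 0.3 kg.
- steel_nut: Grey steel twin of the brass nut, not to be moved: hexagonal nut standing on its flat end, 42 mm across its flats (48.5 mm over corners), 32 mm high, with the dark round bore (26 mm) showing on top. Origin: centre of its underside; z up; its three pairs of flats face along its x axis and 60 degrees either way from it.
- steel_plug: Grey steel twin of the brass plug, not to be moved: square-headed pipe plug standing on its round threaded body (46 mm diameter, 16 mm high); on top a square head 22 x 22 mm, 24 mm high; 40 mm high in all. Origin: centre of its underside; z up; the head's flats face along its x and y axes.
- red_dish: Red plastic round parts dish, fixed to the bench, 84 mm outside and 78 mm inside diameter, floor 4 mm thick, rim 10 mm above the bench. Origin: centre of its underside, on the bench; z up.
- yellow_dish: Yellow plastic round parts dish, fixed to the bench, 84 mm outside and 78 mm inside diameter, floor 4 mm thick, rim 10 mm above the bench. Origin: centre of its underside, on the bench; z up.
- blue_dish: Blue plastic round parts dish, fixed to the bench, 84 mm outside and 78 mm inside diameter, floor 4 mm thick, rim 10 mm above the bench. Origin: centre of its underside, on the bench; z up.
- white_dish: White plastic round parts dish, fixed to the bench, 84 mm outside and 78 mm inside diameter, floor 4 mm thick, rim 10 mm above the bench. Origin: centre of its underside, on the bench; z up.
Not all that is in view belongs to the job. There is more than one size of the red_dish; the one meant has the size given above.

How it is judged (in metres and radians):
At the end, for the whole second after the job is handed in: Nut in red, bush in yellow, disc in blue, plug in white dish: within 18 mm of its centre, underside on its floor (1 to 7.5 mm above the dish's underside), upright within 0.1 rad, slower than 0.02 m/s; steel nut and plug upright within 0.1 rad, within 20 mm of their start (horizontal distance between brass_nut and red_dish below 0.018 m and z of brass_nut in the frame of red_dish between 0.001 and 0.0075 m and angle between each of brass_nut, brass_bush, brass_disc, brass_plug, steel_nut, steel_plug's own z axis and vertical below 0.1 rad and linear speed of each of brass_nut, brass_bush, brass_disc, brass_plug below 0.02 m/s and horizontal distance between brass_bush and yellow_dish below 0.018 m and z of brass_bush in the frame of yellow_dish between 0.001 and 0.0075 m and horizontal distance between brass_disc and blue_dish below 0.018 m and z of brass_disc in the frame of blue_dish between 0.001 and 0.0075 m and horizontal distance between brass_plug and white_dish below 0.018 m and z of brass_plug in the frame of white_dish between 0.001 and 0.0075 m and distance of each of steel_nut, steel_plug from where it was at the start of the episode below 0.02 m); the robot touches nothing.
It fails at once if a brass part falls into or beside its dish (faster than 0.7 m/s within 60 mm of the bench and of the dish's centre) ((horizontal distance between brass_nut and red_dish below 0.06 m and height (world z) of brass_nut below 0.06 m and linear speed of brass_nut above 0.7 m/s) or (horizontal distance between brass_bush and yellow_dish below 0.06 m and height (world z) of brass_bush below 0.06 m and linear speed of brass_bush above 0.7 m/s) or (horizontal distance between brass_disc and blue_dish below 0.06 m and height (world z) of brass_disc below 0.06 m and linear speed of brass_disc above 0.7 m/s) or (horizontal distance between brass_plug and white_dish below 0.06 m and height (world z) of brass_plug below 0.06 m and linear speed of brass_plug above 0.7 m/s)).
It fails at once if the steel nut or the steel plug is moved more than 20 mm (distance of any of steel_nut, steel_plug from where it was at the start of the episode above 0.02 m).
It also fails if it takes over 90 s, if anything falls off the work surface, if the arm or the gripper's body presses on something with over 40 N, if the wrist force passes 120 N, or if a joint passes its speed limit or range.

ROBOT

A 6-joint arm with a two-finger parallel gripper is mounted at the origin on the work surface. World frame = base frame: x ahead of the robot, y to its left, z up, the work surface at z = 0. Lengths are in mm, angles in degrees, forces in N, time in s.
With the tool pointing down it reaches from about 300 to 850 mm from the base axis. Payload 4.2 kg.
Tool frame: the origin (TCP) lies at the centre of the arm's flange, where the gripper is bolted on; the fingertips stand 191 mm ahead of it and the grasp point (between the pads) lies 172 mm ahead of it; y points along the fingers, x is the direction in which the jaws open and shut, and the axes are right-handed (so a half turn about y gives the same grasp; the last joint's range is limited). The gripper opens to 91 mm and grips with 3 to 60 N. Pads are 32 mm wide; open, the fingers measure 118 mm over their backs; the gripper's body (76 mm by 178 mm) begins 60 mm behind the grasp point.
Start: joints at [-69.844, 18.312, 89.639, -0, 72.044, -1.146], TCP at [208.892, -535.712, 404.776] pointing down, gripper open.
Joint ranges: [-177.97, 177.97], [-48.28, 115.42], [12.27, 149.76], [-77.06, 257.06], [2.81, 150.46], [-146.56, 146.56]. Speed limits (degrees/s): [147.25, 147.25, 180, 180, 180, 180].

INTERFACE

Orientations are given as [roll, pitch, yaw] about the fixed x, y, z axes, in that order (R = Rz(yaw) Ry(pitch) Rx(roll)).
In Python, from workcell import env gives the robot as it stands.
- The arm moves only by the tool carry_out, never from a script. Its argument "increments" is a list of rows, each a list of 3 entries, a list of its own where there are three numbers: the turn, a rotation vector about the tool's x, y, z in rad, then the shift along the tool's x, y, z in mm, then the closure, from 0 (fully open) to 1 (shut). In form: [[[wx, wy, wz], [dx, dy, dz], claw], ...]. A call has 1 to 10 rows; each row is the pose to reach, as a shift and turn from the pose commanded when the call began, along the tool's axes at that moment; what a row does not reach only later rows make up. A row lasts 1/12 s, in which the tool goes at most 41.7 mm and 7.16 degrees, less where a joint would pass 70% of its speed; a pose out of reach is approached as far as the arm can. A call with a gripper value outside its range is refused whole. The fingers move at their own pace and stop on an object; "force" is the grip in N (left out, the last holds). Time passes only in rows, so rows that repeat a pose let the fingers close. It gives the time, the measured TCP pose, the force and the opening at its end, in the units of the state.
- env.state(): the state, without advancing time (a new reading comes with each control period).
- env.grab_frame(name): name is "side" or "top" or "wrist"; returns a dict with "frame" (400x640x3 uint8, blue, green, red), "z_map" (400x640 float32, mm along the optical axis (not along the pixel's ray), 0 where there is no reading), "camera_matrix" (3x3 intrinsics, pixels), "rvec" (rotation vector, rad) and "tvec" (3), from world to camera coordinates, as OpenCV has them; the wrist camera has in their place "hand_eye" (4x4, takes a point from camera to tool coordinates, whose origin is the TCP and whose axes are the tool frame's). Camera axes: x right, y down, z forward; pixel columns grow to the right and rows downward; lengths in mm; the calibration is good to about 2 mm. A picture is of the moment at which its call begins: read the wrist's pose just before it.
- env.job_done(): hands the job in, once; it reports no verdict.
The state is a dict: "time_s": time; "qpos": joint angles; "qvel": joint speeds; "effort": joint torques, N m; "ee_pos": TCP position; "ee_rot": TCP orientation; "force": force on the tool from outside, world axes, zero at the start; "torque": the same for the moment, N m; "gripper_width": finger opening in mm.
Only numpy, scipy, OpenCV 4.12 (cv2) and the standard library are available. Lean on these libraries where they do the work, as an engineer would, in place of code of your own. Each camera call takes 0.05 s, during which the arm holds its last target. There are 200 camera calls.

## Working session

There is one attempt and no reset: what is moved stays moved. The work goes in short steps, Python scripts to look and compute and a tool call to move; the robot and the scene stay as the last step left them, time stands still between calls to the robot, and variables do not carry over. Pictures are saved under pics/ and viewed, about 12 in all and at most 16, crops included, and the job is handed in when it is done.

Besides the shell and the picture viewer there is one more tool, called after "Request:" as name(argument=value, ...) on one line, values as JSON. carry_out: Moves the arm, as the interface text tells. Its arguments: {"type":"object","properties":{"increments":{"type":"array","items":{"type":"array"}},"force":{"type":"number"}},"required":["increments"]}

```bash
mkdir -p pics; ls; cat > h.py <<'E'
import numpy as np, cv2
from workcell import env
from scipy.spatial.transform import Rotation as R
def pts(f, st=None):
    z=f["z_map"];K=f["camera_matrix"];v,u=np.mgrid[:400,:640]
    P=np.stack([(u-K[0,2])/K[0,0]*z,(v-K[1,2])/K[1,1]*z,z],-1)
    if "hand_eye" in f:
        T=np.array(f["hand_eye"]);P=P@T[:3,:3].T+T[:3,3]
        W=R.from_euler('xyz',st["ee_rot"],degrees=True).as_matrix()
        P=P@W.T+np.array(st["ee_pos"])
    else:
        W=cv2.Rodrigues(np.array(f["rvec"],float))[0];P=(P-np.ravel(f["tvec"]))@W
    P[z==0]=np.nan
    return P
E
python3 - <<'E'
from h import *
s=env.state();print({k:np.round(v,3) for k,v in s.items()})
for n in("top","side"):
    f=env.grab_frame(n);cv2.imwrite(f"pics/{n}0.png",f["frame"]);np.savez(f"{n}0.npz",P=pts(f),f=f["frame"])
E
```

```text
pics
{'time_s': np.float64(0.0), 'qpos': array([-6.9844e+01,  1.8353e+01,  8.9706e+01, -2.0000e-03,  7.2042e+01,
       -1.1490e+00]), 'qvel': array([ 0.021, -0.048,  0.119,  0.019, -0.002,  0.021]), 'effort': array([-1.0000e-03, -4.1247e+01, -2.3197e+01,  7.3000e-02,  4.6000e-02,
       -0.0000e+00]), 'ee_pos': array([ 208.831, -535.569,  403.909]), 'ee_rot': array([-90.   ,   0.101, -68.694]), 'force': array([-0.408, -0.728,  0.44 ]), 'torque': array([ 0.007, -0.016, -0.02 ]), 'gripper_width': np.float64(90.676)}
```

View pics/top0.png

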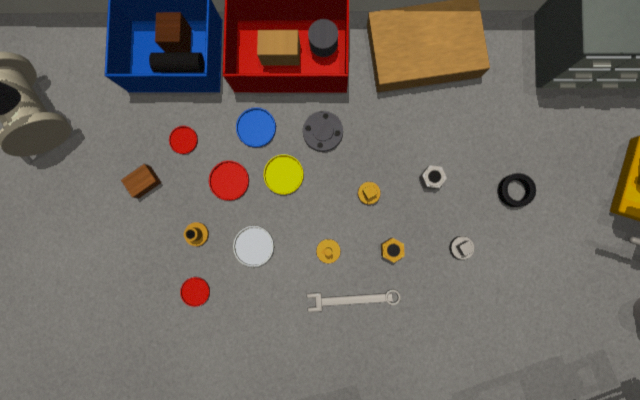

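View pics/side0.png

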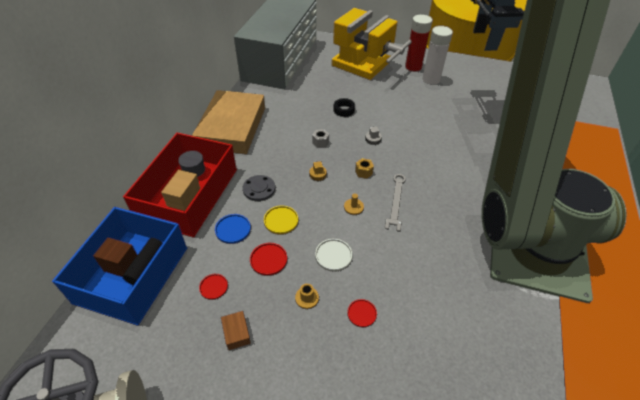

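Top view: red-dish candidates at (183,140), (229,181), (195,292). The middle one looks biggest and seems to match the white, blue and yellow dishes in size. Brass bush is at (196,235), disc with stem at (328,251), nut at (393,250), plug at (369,193). The steel nut at (433,177) and steel plug at (462,248) stay. I'll measure all of them.

```bash
python3 - <<'E'
from h import *
d=np.load("top0.npz");P=d["P"];f=d["f"]
hsv=cv2.cvtColor(f,cv2.COLOR_BGR2HSV)
seeds=dict(bush=(196,235),disc=(328,251),nut=(393,250),plug=(369,193),snut=(433,177),splug=(462,248),redA=(183,140),redB=(229,181),redC=(195,292),blue=(256,128),yellow=(284,175),white=(253,246),flange=(322,131),block=(140,181),ring=(517,190),wrench=(355,299))
print("bench z",np.nanmedian(P[330:350,200:400,2]))
for k,(u,v) in seeds.items():
    w=26
    p=P[v-w:v+w,u-w:u+w].reshape(-1,3)
    z0=np.nanmedian(P[v-w:v+w,u-w:u+w,2])
    ys,xs=np.mgrid[v-w:v+w,u-w:u+w];h=hsv[v-w:v+w,u-w:u+w].reshape(-1,3)
    r=np.hypot(xs-u,ys-v).ravel()
    m=((p[:,2]>2.5)|((h[:,1]>110)))&(r<24)
    im=np.zeros((52,52),np.uint8);im.ravel()[m]=1
    n,l,st,c=cv2.connectedComponentsWithStats(im);i=l[26,26] or 1+np.argmax(st[1:,4])
    q=p[(l==i).ravel()]
    lo,hi=np.nanpercentile(q,2,0),np.nanpercentile(q,98,0)
    top=q[q[:,2]>hi[2]-4]
    print(k,"centre",((lo+hi)/2).round(1)[:2],"size",(hi-lo).round(0)[:2],"zmax",hi[2].round(1),"topmean",np.nanmean(top,0)[:2].round(1))
s=cv2.resize(f[110:320,110:330],None,fx=2.7,fy=2.7,interpolation=cv2.INTER_CUBIC);cv2.imwrite("pics/crop1.png",s)
E
```

```text
bench z 0.8418527483337261
bush centre [469.8 265.7] size [46. 41.] zmax 40.9 topmean [469.4 268.2]
disc centre [438.3  -5.2] size [47. 47.] zmax 47.0 topmean [438.6  -5.7]
nut centre [ 440.6 -133.5] size [47. 41.] zmax 35.8 topmean [ 443.9 -133.6]
plug centre [557.7 -87.3] size [43. 42.] zmax 42.6 topmean [558.4 -87.4]
snut centre [ 589.8 -214.3] size [41. 45.] zmax 35.9 topmean [ 590.4 -214.6]
splug centre [ 450.1 -272.8] size [44. 41.] zmax 42.4 topmean [ 449.7 -273.8]
redA centre [667.5 302.9] size [56. 57.] zmax 9.4 topmean [667.1 303.9]
redB centre [580.9 203.1] size [78. 77.] zmax 12.0 topmean [583.1 204.7]
redC centre [351.3 267.1] size [57. 56.] zmax 9.9 topmean [351.6 267.9]
blue centre [694.4 148.8] size [78. 77.] zmax 11.8 topmean [695.6 149.8]
yellow centre [595.   89.5] size [77. 77.] zmax 11.9 topmean [596.4  90.2]
white centre [446.4 147.5] size [76. 78.] zmax 12.3 topmean [446.1 148.8]
flange centre [686.2   8.5] size [78. 76.] zmax 17.9 topmean [686.2   7.7]
block centre [577.2 381.3] size [63. 63.] zmax 33.5 topmean [576.9 383.3]
ring centre [ 565.9 -382.3] size [62. 65.] zmax 27.5 topmean [ 566.8 -382.9]
wrench centre [341.7 -61.9] size [21. 91.] zmax 10.5 topmean [341.8 -62.6]
```

View pics/crop1.png

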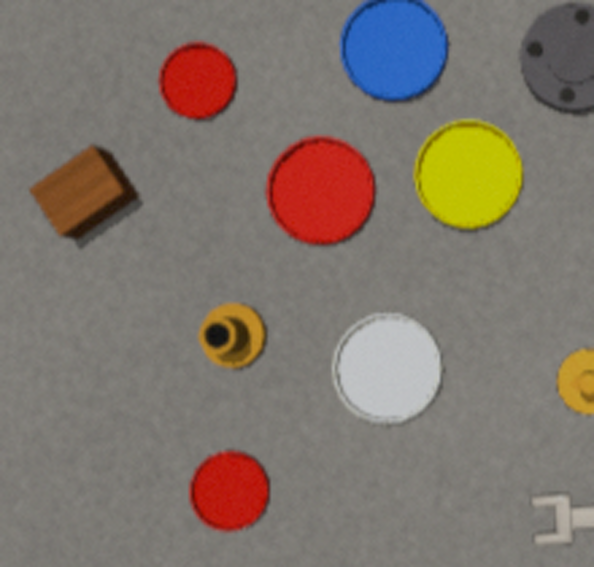

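The red dish meant is at (229,181): it measures about 78 mm, like the other three dishes. The red ones at (183,140) and (195,292) are only about 57 mm. Next I'll move above the nut/plug area for a close look.

```bash
cat >> h.py <<'E'
def go(x,y,z,yaw):
    s=env.state();W=R.from_euler('xyz',s["ee_rot"],degrees=True)
    T=R.from_euler('xyz',[-90,0,yaw],degrees=True)
    d=W.inv().apply(np.array([x,y,z])-s["ee_pos"]);w=(W.inv()*T).as_rotvec()
    print("t",round(s["time_s"],2),"pos",np.round(s["ee_pos"],1),"rot",np.round(s["ee_rot"],1),"F",np.round(s["force"],1),"w",round(s["gripper_width"],1),"q6",np.round(s["qpos"],0))
    print("turn",w.round(3),"shift",d.round(1),"|d|",np.linalg.norm(d).round(),"deg",np.degrees(np.linalg.norm(w)).round(1))
E
python3 -c "
from h import *
print(env.grab_frame('wrist')['hand_eye']); go(440,-100,404,-15)"
```

```text
[[ 9.99999580e-01  2.47638482e-05  9.15988356e-04  5.31047636e-01]
 [-8.72282288e-04 -2.80454062e-01  9.59867052e-01  2.09472674e+01]
 [ 2.80662657e-04 -9.59867448e-01 -2.80453922e-01  7.91934154e+01]
 [ 0.00000000e+00  0.00000000e+00  0.00000000e+00  1.00000000e+00]]
t 0.15 pos [ 208.9 -535.6  404.1] rot [-90.    0.1 -68.7] F [-0.5 -0.4  0.3] w 91.3 q6 [-70.  18.  90.   0.  72.  -1.]
turn [-0.001 -0.937 -0.001] shift [-321.9    0.6  373.6] |d| 493.0 deg 53.7
```

Request:
carry_out(increments=[[[0,-0.937,0],[-322,0,374],0],[[0,-0.937,0],[-322,0,374],0],[[0,-0.937,0],[-322,0,374],0],[[0,-0.937,0],[-322,0,374],0],[[0,-0.937,0],[-322,0,374],0],[[0,-0.937,0],[-322,0,374],0],[[0,-0.937,0],[-322,0,374],0],[[0,-0.937,0],[-322,0,374],0],[[0,-0.937,0],[-322,0,374],0],[[0,-0.937,0],[-322,0,374],0]])

```text
time_s: 0.98
ee_pos: [404.6, -165.7, 404.8]
ee_rot: [-90.0, -0.0, -15.0]
force: [1.0, -0.1, -0.1]
gripper_width: 91.0
```

```bash
python3 -c "
from h import *
go(440,-100,404,-15)"
```

```text
t 0.98 pos [ 404.6 -165.7  404.8] rot [-90.  -0. -15.] F [ 1.  -0.1 -0.1] w 91.0 q6 [-24.   6. 106.  -0.  68.  -9.]
turn [ 0. -0.  0.] shift [17.2  0.8 72.6] |d| 75.0 deg 0.0
```

Request:
carry_out(increments=[[[0,0,0],[17,0,73],0],[[0,0,0],[17,0,73],0],[[0,0,0],[17,0,73],0],[[0,0,0],[17,0,73],0],[[0,0,0],[17,0,73],0]])

```text
time_s: 1.4
ee_pos: [439.4, -101.8, 404.5]
ee_rot: [-90.0, 0.0, -15.0]
force: [0.2, -0.4, 0.3]
gripper_width: 91.5
```

```bash
cat >> h.py <<'E'
def look(name,boxes):
    s=env.state();f=env.grab_frame("wrist");P=pts(f,s);cv2.imwrite(f"pics/{name}.png",f["frame"]);np.savez(f"{name}.npz",P=P,f=f["frame"])
    for k,(x,y,zlo) in boxes.items():
        m=(np.hypot(P[...,0]-x,P[...,1]-y)<34)&(P[...,2]>zlo)
        if m.sum()<20: print(k,"not seen");continue
        q=P[m][:,:2].astype(np.float32)
        (cx,cy),(a,b),ang=cv2.minAreaRect(q)
        hull=cv2.convexHull(q)[:,0];best=[]
        for t in range(0,180,2):
            w=hull@[np.cos(np.radians(t)),np.sin(np.radians(t))];best.append((np.ptp(w),t))
        best.sort()
        print(k,"n",m.sum(),"rect",round(cx,1),round(cy,1),round(a,1),round(b,1),round(ang,1),"mec",np.round(cv2.minEnclosingCircle(q)[0],1),"zmax",np.nanmax(P[m][:,2]).round(1),"narrow",[(round(w,1),t) for w,t in best[:5]])
E
python3 -c "
from h import *
go(440,-100,404,-15)
look('w1',dict(nut=(441,-133.5,24),plug=(558,-87.4,30),disc=(438,-5.5,30),discb=(438,-5.5,4)))"
```

```text
t 1.4 pos [ 439.4 -101.8  404.5] rot [-90.   0. -15.] F [ 0.2 -0.4  0.3] w 91.5 q6 [-14.   7. 105.  -0.  68.   1.]
turn [ 0.001  0.    -0.001] shift [0.1 0.5 1.9] |d| 2.0 deg 0.1
nut n 1340 rect 442.7 -134.7 47.0 42.2 62.7 mec [ 442.4 -134.9] zmax 34.2 narrow [(np.float64(42.3), 152), (np.float64(42.5), 92), (np.float64(42.5), 150), (np.float64(42.5), 154), (np.float64(42.7), 90)]
plug n 825 rect 548.2 -90.9 43.7 25.4 18.3 mec [547.8 -88.9] zmax 307.7 narrow [(np.float64(25.5), 108), (np.float64(26.0), 106), (np.float64(26.1), 110), (np.float64(26.4), 104), (np.float64(26.8), 112)]
disc n 240 rect 437.5 -6.9 14.3 15.3 74.4 mec [437.5  -6.7] zmax 46.5 narrow [(np.float64(14.3), 74), (np.float64(14.3), 76), (np.float64(14.4), 72), (np.float64(14.5), 78), (np.float64(14.5), 70)]
discb n 1867 rect 437.4 -6.9 49.5 47.9 74.8 mec [437.2  -6.7] zmax 46.5 narrow [(np.float64(47.9), 164), (np.float64(48.1), 162), (np.float64(48.1), 166), (np.float64(48.3), 160), (np.float64(48.4), 168)]
```

View pics/w1.png

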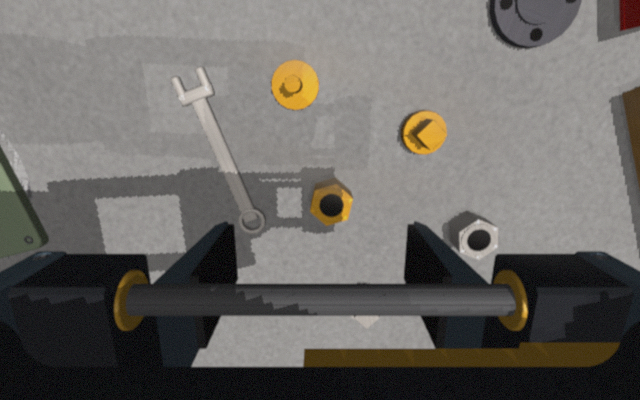

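Wrist view: nut at (331,205), plug at (425,132), disc at (294,86), steel nut at (477,240). The nut's flats face about 31, 91 and 151 degrees, so I'll grip with yaw -29.

```bash
sed -i 's/&(P\[...,2\]>zlo)/\&(P[...,2]>zlo)\&(P[...,2]<60)/' h.py; python3 -c "
from h import *
go(442.5,-134.8,200,-29)"
```

```text
t 1.45 pos [ 439.2 -102.3  404.6] rot [-90.    0.  -15.1] F [-1.1 -0.3  0.2] w 90.9 q6 [-15.   7. 105.  -0.  68.   1.]
turn [ 0.001  0.243 -0.001] shift [ 11.7 204.6 -30.4] |d| 207.0 deg 13.9
```

Request:
carry_out(increments=[[[0,0.125,0],[12,20,-30],0],[[0,0.243,0],[12,50,-30],0],[[0,0.243,0],[12,90,-30],0],[[0,0.243,0],[12,130,-30],0],[[0,0.243,0],[12,160,-30],0],[[0,0.243,0],[12,185,-30],0],[[0,0.243,0],[12,200,-30],0],[[0,0.243,0],[12,204,-30],0],[[0,0.243,0],[12,204,-30],0],[[0,0.243,0],[12,204,-30],0]])

```text
time_s: 2.28
ee_pos: [443.6, -134.7, 201.4]
ee_rot: [-90.0, -0.1, -29.0]
force: [0.5, 0.5, 1.1]
gripper_width: 91.3
```

Request:
carry_out(increments=[[[0,0,0],[0,0,0],1],[[0,0,0],[0,0,0],1],[[0,0,0],[0,0,0],1],[[0,0,0],[0,0,0],1],[[0,0,0],[0,0,0],1],[[0,0,0],[0,0,0],1],[[0,0,0],[0,0,0],1],[[0,0,0],[0,0,0],1],[[0,0,0],[0,0,0],1],[[0,0,0],[0,0,0],1]], force=35)

```text
time_s: 3.12
ee_pos: [443.3, -133.6, 200.7]
ee_rot: [-90.0, 0.0, -28.9]
force: [0.0, 1.5, 2.2]
gripper_width: 41.6
```

```bash
python3 -c "
from h import *
go(580.9,203.1,280,-29)"
```

```text
t 3.12 pos [ 443.3 -133.6  200.7] rot [-90.    0.  -28.9] F [0.  1.5 2.2] w 41.6 q6 [-18.  22. 119.   0.  38.  11.]
turn [ 0.     0.001 -0.001] shift [-42.5 -79.2 361.2] |d| 372.0 deg 0.1
```

Request:
carry_out(increments=[[[0,0,0],[0,-30,0],1],[[0,0,0],[0,-70,0],1],[[0,0,0],[-5,-80,35],1],[[0,0,0],[-9,-80,75],1],[[0,0,0],[-14,-80,115],1],[[0,0,0],[-18,-80,155],1],[[0,0,0],[-23,-80,195],1],[[0,0,0],[-27,-80,235],1],[[0,0,0],[-32,-80,275],1],[[0,0,0],[-37,-80,315],1]])

```text
time_s: 3.95
ee_pos: [563.7, 161.8, 279.9]
ee_rot: [-90.1, 0.0, -28.9]
force: [0.1, -1.2, -3.0]
gripper_width: 42.0
```

```bash
python3 -c "
from h import *
go(580.9,203.1,280,-29)"
```

```text
t 3.95 pos [563.7 161.8 279.9] rot [-90.1   0.  -28.9] F [ 0.1 -1.2 -3. ] w 42.0 q6 [15. 25. 98. -0. 57. 44.]
turn [ 0.001  0.002 -0.001] shift [-4.9 -0.1 44.4] |d| 45.0 deg 0.1
```

Request:
carry_out(increments=[[[0,0,0],[-3,0,25],1],[[0,0,0],[-5,0,45],1],[[0,0,0],[-5,15,45],1],[[0,0,0],[-5,40,45],1],[[0,0,0],[-5,55,45],1],[[0,0,0],[-5,62,45],1],[[0,0,0],[-5,66,45],1],[[0,0,0],[-5,66,45],1],[[0,0,0],[-5,66,45],1]])

```text
time_s: 4.7
ee_pos: [581.3, 201.6, 215.3]
ee_rot: [-90.0, -0.1, -28.9]
force: [-0.5, 0.5, -3.2]
gripper_width: 41.9
```

```bash
python3 -c "
from h import *
go(580.9,203.1,205,-29)
look('w2',dict(dish=(580.9,203.1,3)))"
```

```text
t 4.7 pos [581.3 201.6 215.3] rot [-90.   -0.1 -28.9] F [-0.5  0.5 -3.2] w 41.9 q6 [18. 32. 98. -0. 50. 47.]
turn [-0.001  0.001  0.001] shift [-1.  10.3  1.1] |d| 10.0 deg 0.1
dish n 9294 rect 583.3 208.3 57.6 62.1 36.1 mec [583.3 208.1] zmax 60.0 narrow [(np.float64(57.6), 36), (np.float64(57.8), 34), (np.float64(58.0), 38), (np.float64(58.2), 32), (np.float64(58.5), 40)]
```

View pics/w2.png

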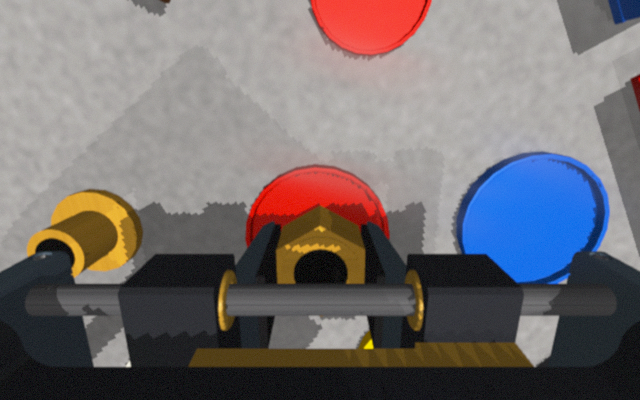

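The nut hangs in the jaws at (320,255), centred over the red dish; the bush at the left (100,230) is well below the gripper body. Now I'll lower it.

Request:
carry_out(increments=[[[0,0,0],[-1,4,1],1],[[0,0,0],[-1,7,1],1],[[0,0,0],[-1,9,1],1],[[0,0,0],[-1,10,1],1],[[0,0,0],[-1,10.5,1],1],[[0,0,0],[-1,10.5,1],1],[[0,0,0],[-1,10.5,1],1]])

```text
time_s: 5.33
ee_pos: [580.4, 203.0, 204.8]
ee_rot: [-90.0, 0.0, -28.9]
force: [-2.1, -0.8, 5.1]
gripper_width: 41.8
```

Request:
carry_out(increments=[[[0,0,0],[0,0,0],0.5],[[0,0,0],[0,0,0],0.45],[[0,0,0],[0,0,0],0.3],[[0,0,0],[0,0,0],0.3],[[0,0,0],[0,0,0],0.3],[[0,0,0],[0,-15,0],0.3],[[0,0,0],[0,-50,0],0.3],[[0,0,0],[0,-90,0],0.3],[[0,0,0],[0,-130,0],0],[[0,0,0],[0,-130,0],0]])

```text
time_s: 6.17
ee_pos: [582.4, 203.7, 343.0]
ee_rot: [-89.3, -0.7, -28.9]
force: [1.2, 0.2, 0.2]
gripper_width: 74.5
```

```bash
python3 - <<'E'
from h import *
go(469.5,266,334,10)
look('w3',dict(bush=(469.5,266,30),bushb=(469.5,266,5),nut=(581,203,25)))
E
```

```text
t 6.17 pos [582.4 203.7 343. ] rot [-89.3  -0.7 -28.9] F [1.2 0.2 0.2] w 74.5 q6 [18. 24. 90. -0. 65. 47.]
turn [-0.008 -0.68   0.015] shift [-129.     7.5   -0.2] |d| 129.0 deg 38.9
bush n 923 rect 468.3 268.2 27.7 27.9 48.6 mec [468.3 268. ] zmax 39.9 narrow [(np.float64(27.4), 86), (np.float64(27.5), 88), (np.float64(27.5), 64), (np.float64(27.5), 84), (np.float64(27.5), 90)]
bushb n 2322 rect 471.5 268.3 44.0 49.3 3.8 mec [468.5 268.2] zmax 39.9 narrow [(np.float64(44.1), 4), (np.float64(44.5), 2), (np.float64(44.7), 6), (np.float64(44.9), 0), (np.float64(45.2), 8)]
nut n 2058 rect 580.1 201.4 47.5 42.1 62.0 mec [580.1 201.3] zmax 38.5 narrow [(np.float64(42.1), 152), (np.float64(42.6), 92), (np.float64(42.6), 94), (np.float64(42.6), 154), (np.float64(42.7), 150)]
```

Request:
carry_out(increments=[[[0,-0.12,0],[-32,0,0],0],[[0,-0.24,0],[-64,0,0],0],[[0,-0.36,0],[-97,0,0],0],[[0,-0.48,0],[-129,0,0],0],[[0,-0.6,0],[-129,20,0],0],[[0,-0.68,0],[-129,50,0],0],[[0,-0.68,0],[-129,70,0],0],[[0,-0.68,0],[-129,80,0],0],[[0,-0.68,0],[-129,80,0],0]])

```text
time_s: 6.97
ee_pos: [466.6, 264.9, 251.1]
ee_rot: [-90.1, 0.4, 10.0]
force: [-0.4, -1.1, 0.5]
gripper_width: 91.0
```

```bash
python3 - <<'E'
from h import *
go(468.8,267.4,203,10)
look('w4',dict(bush=(469.5,266,30)))
E
```

```text
t 6.97 pos [466.6 264.9 251.1] rot [-90.1   0.4  10. ] F [-0.4 -1.1  0.5] w 91.0 q6 [ 28.  23. 107.  -0.  50.  18.]
turn [ 0.002  0.    -0.006] shift [ 2.9 48.1  2.2] |d| 48.0 deg 0.4
bush n 1738 rect 468.0 268.7 28.0 28.0 38.7 mec [468.  268.5] zmax 39.7 narrow [(np.float64(27.6), 10), (np.float64(27.6), 12), (np.float64(27.6), 8), (np.float64(27.6), 14), (np.float64(27.7), 6)]
```

Request:
carry_out(increments=[[[0,0,0],[2,20,3],0],[[0,0,0],[2,38,3],0],[[0,0,0],[2,46,3],0],[[0,0,0],[2,48,3],0],[[0,0,0],[2,48,3],0],[[0,0,0],[2,48,3],0.3],[[0,0,0],[2,48,3],1],[[0,0,0],[2,48,3],1],[[0,0,0],[2,48,3],1],[[0,0,0],[2,48,3],1]], force=30)

```text
time_s: 7.85
ee_pos: [469.1, 268.8, 206.7]
ee_rot: [-90.0, -0.0, 10.0]
force: [-0.1, -0.2, 0.2]
gripper_width: 60.6
```

Request:
carry_out(increments=[[[0,0,0],[0,0,0],1],[[0,0,0],[0,0,0],1],[[0,0,0],[0,0,0],1],[[0,0,0],[0,0,0],1],[[0,0,0],[0,0,0],1],[[0,0,0],[0,0,0],1],[[0,0,0],[0,0,0],1],[[0,0,0],[0,0,0],1]])

```text
time_s: 8.52
ee_pos: [468.9, 268.7, 206.2]
ee_rot: [-90.0, 0.0, 10.0]
force: [0.0, -1.5, 0.2]
gripper_width: 27.1
```

```bash
python3 - <<'E'
from h import *
go(595.5,90,290,10)
E
```

```text
t 8.52 pos [468.9 268.7 206.2] rot [-90.   0.  10.] F [ 0.  -1.5  0.2] w 27.1 q6 [ 29.  27. 109.  -0.  44.  19.]
turn [ 0.     0.    -0.001] shift [  93.5  -83.9 -198. ] |d| 235.0 deg 0.0
```

Request:
carry_out(increments=[[[0,0,0],[0,-30,0],1],[[0,0,0],[0,-70,0],1],[[0,0,0],[10,-84,-25],1],[[0,0,0],[28,-84,-60],1],[[0,0,0],[45,-84,-95],1],[[0,0,0],[62,-84,-130],1],[[0,0,0],[79,-84,-165],1],[[0,0,0],[93,-84,-190],1],[[0,0,0],[93,-84,-198],1],[[0,0,0],[93,-60,-198],1]])

```text
time_s: 9.35
ee_pos: [597.7, 87.8, 269.5]
ee_rot: [-90.1, -0.6, 9.8]
force: [1.8, 1.1, -1.6]
gripper_width: 27.5
```

Request:
carry_out(increments=[[[0,0,0],[0,20,0],1],[[0,0,0],[0,35,0],1],[[0,0,0],[0,45,0],1],[[0,0,0],[0,45,0],1],[[0,0,0],[0,45,0],1],[[0,0,0],[0,45,0],1]])

```text
time_s: 9.85
ee_pos: [595.5, 90.3, 222.1]
ee_rot: [-90.0, -0.1, 10.0]
force: [0.2, 0.1, -0.8]
gripper_width: 27.2
```

```bash
python3 - <<'E'
from h import *
go(595.5,90,210,10)
E
```

```text
t 9.85 pos [595.5  90.3 222.1] rot [-90.   -0.1  10. ] F [ 0.2  0.1 -0.8] w 27.2 q6 [  8.  30. 100.  -0.  50.  -3.]
turn [0.    0.001 0.002] shift [-0.  12.1 -0.3] |d| 12.0 deg 0.1
```

Request:
carry_out(increments=[[[0,0,0],[0,5,0],1],[[0,0,0],[0,8,0],1],[[0,0,0],[0,10,0],1],[[0,0,0],[0,11,0],1],[[0,0,0],[0,11.5,0],1],[[0,0,0],[0,12,0],1],[[0,0,0],[0,12,0],1],[[0,0,0],[0,12,0],1]])

```text
time_s: 10.52
ee_pos: [595.0, 90.0, 210.2]
ee_rot: [-90.0, -0.0, 10.0]
force: [-2.7, 0.5, 5.6]
gripper_width: 27.0
```

Request:
carry_out(increments=[[[0,0,0],[0,0,0],0.65],[[0,0,0],[0,0,0],0.6],[[0,0,0],[0,0,0],0.4],[[0,0,0],[0,0,0],0.4],[[0,0,0],[0,0,0],0.4],[[0,0,0],[0,-15,0],0.4],[[0,0,0],[0,-50,0],0.4],[[0,0,0],[0,-90,0],0.4],[[0,0,0],[0,-130,0],0],[[0,0,0],[0,-130,0],0]])

```text
time_s: 11.35
ee_pos: [597.0, 90.3, 347.8]
ee_rot: [-90.0, -0.9, 10.0]
force: [1.0, 0.1, 1.3]
gripper_width: 65.5
```

```bash
python3 - <<'E'
from h import *
go(440,-6,337,0)
look('w5',dict(bush=(595.5,90,36),bushb=(595.5,90,11)))
E
```

```text
t 11.35 pos [597.   90.3 347.8] rot [-90.   -0.9  10. ] F [1.  0.1 1.3] w 65.5 q6 [ 8. 23. 91.  0. 65. -3.]
turn [-0.001  0.175  0.016] shift [-171.5    8.   -67.5] |d| 184.0 deg 10.1
bush n 835 rect 595.0 90.0 27.4 27.8 43.1 mec [595.   89.9] zmax 43.6 narrow [(np.float64(27.4), 40), (np.float64(27.4), 38), (np.float64(27.4), 42), (np.float64(27.4), 48), (np.float64(27.5), 44)]
bushb n 1703 rect 595.0 90.4 48.1 48.5 9.9 mec [595.  90.] zmax 43.6 narrow [(np.float64(48.1), 10), (np.float64(48.2), 12), (np.float64(48.2), 8), (np.float64(48.4), 14), (np.float64(48.4), 6)]
```

Bush stands flat at (595, 90) in the yellow dish. Next is the disc.

Request:
carry_out(increments=[[[0,0.09,0],[-37,0,-14],0],[[0,0.175,0],[-74,0,-29],0],[[0,0.175,0],[-111,0,-44],0],[[0,0.175,0],[-148,0,-58],0],[[0,0.175,0],[-171,0,-67],0],[[0,0.175,0],[-171,35,-67],0],[[0,0.175,0],[-171,65,-67],0],[[0,0.175,0],[-171,75,-67],0],[[0,0.175,0],[-171,75,-67],0]])

```text
time_s: 12.15
ee_pos: [436.6, -5.9, 261.0]
ee_rot: [-90.0, 0.5, -0.0]
force: [-0.5, -0.4, -0.2]
gripper_width: 91.0
```

```bash
python3 - <<'E'
from h import *
go(438,-6.3,206,0)
look('w6',dict(disc=(438,-6,36),discb=(438,-6,5)))
E
```

```text
t 12.15 pos [436.6  -5.9 261. ] rot [-90.    0.5  -0. ] F [-0.5 -0.4 -0.2] w 91.0 q6 [ -2.  15. 119.  -0.  47.  -2.]
turn [-0.    -0.    -0.008] shift [ 1.9 55.  -0.4] |d| 55.0 deg 0.5
disc n 571 rect 437.4 -6.1 15.5 15.6 22.1 mec [437.3  -6.2] zmax 45.7 narrow [(np.float64(15.4), 168), (np.float64(15.4), 170), (np.float64(15.4), 166), (np.float64(15.4), 172), (np.float64(15.4), 164)]
discb n 3593 rect 437.4 -6.1 49.2 49.4 47.8 mec [437.4  -6.4] zmax 45.7 narrow [(np.float64(49.0), 8), (np.float64(49.0), 24), (np.float64(49.0), 26), (np.float64(49.1), 6), (np.float64(49.1), 44)]
```

Request:
carry_out(increments=[[[0,0,0],[0,25,0],0],[[0,0,0],[0,45,0],0],[[0,0,0],[0,54,0],0],[[0,0,0],[0,57,0],0],[[0,0,0],[0,57,0],0],[[0,0,0],[0,57,0],0.5],[[0,0,0],[0,57,0],1],[[0,0,0],[0,57,0],1],[[0,0,0],[0,57,0],1],[[0,0,0],[0,57,0],1]], force=30)

```text
time_s: 13.03
ee_pos: [438.5, -5.8, 207.7]
ee_rot: [-90.0, -0.1, -0.0]
force: [0.2, 0.2, -0.2]
gripper_width: 60.8
```

Request:
carry_out(increments=[[[0,0,0],[0,0,0],1],[[0,0,0],[0,0,0],1],[[0,0,0],[0,0,0],1],[[0,0,0],[0,0,0],1],[[0,0,0],[0,0,0],1],[[0,0,0],[0,0,0],1],[[0,0,0],[0,0,0],1],[[0,0,0],[0,0,0],1],[[0,0,0],[0,0,0],1],[[0,0,0],[0,0,0],1]])

```text
time_s: 13.87
ee_pos: [438.1, -5.8, 207.2]
ee_rot: [-90.0, 0.0, 0.0]
force: [-0.9, -0.3, 0.5]
gripper_width: 15.6
```

```bash
python3 - <<'E'
from h import *
go(694.5,149.2,300,0)
E
```

```text
t 13.87 pos [438.1  -5.8 207.2] rot [-90.   0.   0.] F [-0.9 -0.3  0.5] w 15.6 q6 [ -2.  20. 122.  -0.  38.  -2.]
turn [ 0.     0.    -0.001] shift [256.3 -93.  155. ] |d| 314.0 deg 0.0
```

The blue bin stands just beyond the blue dish, so I'll turn the jaws about 80 degrees on the way to keep the gripper body clear of it.

Request:
carry_out(increments=[[[0,0,0],[0,-30,0],1],[[0,0,0],[0,-70,0],1],[[0,-0.12,0],[25,-93,15],1],[[0,-0.24,0],[57,-93,34],1],[[0,-0.36,0],[89,-93,54],1],[[0,-0.48,0],[120,-93,73],1],[[0,-0.6,0],[150,-93,91],1],[[0,-0.72,0],[180,-93,109],1],[[0,-0.84,0],[205,-93,124],1],[[0,-0.96,0],[225,-93,136],1]])

```text
time_s: 14.7
ee_pos: [665.1, 131.7, 299.1]
ee_rot: [-90.0, -0.0, 55.4]
force: [-0.0, -0.2, -2.3]
gripper_width: 14.9
```

```bash
python3 - <<'E'
from h import *
go(694.5,149.2,240,80)
P=np.load("top0.npz")["P"]
m=(abs(P[...,1]-149)<150)&(P[...,0]>720)&(P[...,2]>25)
print("bin xmin",np.nanmin(P[m][:,0]),"z pct",np.nanpercentile(P[m][:,2],[50,90,99]))
E
```

```text
t 14.7 pos [665.1 131.7 299.1] rot [-90.   -0.   55.4] F [-0.  -0.2 -2.3] w 14.9 q6 [ 10.  32.  83.   0.  65. -45.]
turn [ 0.   -0.43  0.  ] shift [ 31.1  59.1 -14.2] |d| 68.0 deg 24.6
bin xmin 769.8581110190025 z pct [59.34100827 87.58132178 92.07019838]
```

Request:
carry_out(increments=[[[0,-0.12,0],[15,0,-7],1],[[0,-0.24,0],[31,0,-14],1],[[0,-0.36,0],[31,0,-14],1],[[0,-0.43,0],[31,10,-14],1],[[0,-0.43,0],[31,35,-14],1],[[0,-0.43,0],[31,60,-14],1],[[0,-0.43,0],[31,72,-14],1],[[0,-0.43,0],[31,75,-14],1],[[0,-0.43,0],[31,75,-14],1],[[0,-0.43,0],[31,75,-14],1]])

```text
time_s: 15.53
ee_pos: [693.1, 147.7, 226.1]
ee_rot: [-90.1, -0.0, 79.6]
force: [0.3, -0.6, -1.5]
gripper_width: 15.1
```

```bash
python3 - <<'E'
from h import *
go(694.5,149.2,211.2,80)
E
```

```text
t 15.53 pos [693.1 147.7 226.1] rot [-90.1  -0.   79.6] F [ 0.3 -0.6 -1.5] w 15.1 q6 [ 11.  38.  83.  -0.  59. -69.]
turn [ 0.002 -0.006  0.001] shift [ 1.7 14.9 -1. ] |d| 15.0 deg 0.4
```

Request:
carry_out(increments=[[[0,0,0],[2,6,-1],1],[[0,0,0],[2,10,-1],1],[[0,0,0],[2,12,-1],1],[[0,0,0],[2,13.5,-1],1],[[0,0,0],[2,14.5,-1],1],[[0,0,0],[2,15,-1],1],[[0,0,0],[2,15,-1],1],[[0,0,0],[2,15,-1],1]])

```text
time_s: 16.2
ee_pos: [693.9, 149.4, 211.2]
ee_rot: [-90.0, -0.0, 79.6]
force: [-3.5, -0.4, 5.4]
gripper_width: 15.1
```

In contact (force z +5.4 N). Releasing.

Request:
carry_out(increments=[[[0,0,0],[0,0,0],0.8],[[0,0,0],[0,0,0],0.7],[[0,0,0],[0,0,0],0.5],[[0,0,0],[0,0,0],0.5],[[0,0,0],[0,0,0],0.5],[[0,0,0],[0,-15,0],0.5],[[0,0,0],[0,-50,0],0.5],[[0,0,0],[0,-90,0],0.5],[[0,0,0],[0,-120,0],0.2],[[0,0,0],[0,-120,0],0]])

```text
time_s: 17.03
ee_pos: [695.4, 149.6, 338.5]
ee_rot: [-90.8, -0.3, 79.6]
force: [1.5, -0.0, 1.5]
gripper_width: 56.2
```

```bash
python3 - <<'E'
from h import *
look('w7',dict(disc=(694.5,149,40),discb=(694.5,149,11)))
d=np.load('w1.npz');P=d['P']
m=(np.hypot(P[...,0]-558,P[...,1]+87.4)<30)&(P[...,2]>36)&(P[...,2]<60);q=P[m][:,:2].astype(np.float32);print(m.sum(),cv2.minAreaRect(q))
go(558,-88,337,10)
E
```

```text
disc n 318 rect 693.6 148.8 14.7 15.5 79.8 mec [693.5 148.8] zmax 49.5 narrow [(np.float64(14.8), 80), (np.float64(14.8), 78), (np.float64(14.9), 82), (np.float64(15.0), 76), (np.float64(15.0), 84)]
discb n 1566 rect 693.4 148.8 48.8 48.3 31.7 mec [693.6 148.6] zmax 49.5 narrow [(np.float64(48.1), 42), (np.float64(48.2), 40), (np.float64(48.2), 170), (np.float64(48.2), 118), (np.float64(48.3), 120)]
519 ((556.7840576171875, -88.32354736328125), (21.961030960083008, 22.10127830505371), 31.114871978759766)
t 17.08 pos [694.8 149.5 334.9] rot [-90.5  -0.2  79.6] F [ 0.1 -0.  -1.1] w 60.0 q6 [ 11.  33.  76.  -0.  71. -68.]
turn [0.006 1.215 0.008] shift [-258.2   -3.7   91.8] |d| 274.0 deg 69.6
```

Request:
carry_out(increments=[[[0,0.12,0],[-30,0,11],0],[[0,0.24,0],[-65,0,23],0],[[0,0.36,0],[-100,0,36],0],[[0,0.48,0],[-137,0,49],0],[[0,0.6,0],[-174,0,62],0],[[0,0.72,0],[-210,0,75],0],[[0,0.84,0],[-245,0,87],0],[[0,0.848,0],[-258,20,92],0],[[0,0.848,0],[-258,50,92],0],[[0,0.848,0],[-258,60,92],0]])

```text
time_s: 17.92
ee_pos: [554.8, -88.7, 266.1]
ee_rot: [-89.7, 0.3, 30.9]
force: [-0.6, -0.1, 0.0]
gripper_width: 91.2
```

Request:
carry_out(increments=[[[0,0,0],[0,0,0],0],[[0,0,0],[0,0,0],0]])

```text
time_s: 18.08
ee_pos: [557.3, -87.5, 269.5]
ee_rot: [-89.9, 0.1, 31.1]
force: [-0.4, 0.2, 0.2]
gripper_width: 91.3
```

```bash
python3 - <<'E'
from h import *
go(556.8,-88.3,212,31)
look('w8',dict(plug=(557,-88,36),plugb=(557,-88,8)))
E
```

```text
t 18.08 pos [557.3 -87.5 269.5] rot [-89.9   0.1  31.1] F [-0.4  0.2  0.2] w 91.3 q6 [-10.  24. 102.   0.  54. -41.]
turn [-0.001  0.002 -0.001] shift [-0.7 57.5 -0.5] |d| 57.0 deg 0.1
plug n 1120 rect 557.0 -87.9 22.0 22.6 30.1 mec [557.4 -88. ] zmax 41.1 narrow [(np.float64(22.0), 30), (np.float64(22.4), 32), (np.float64(22.5), 122), (np.float64(22.5), 28), (np.float64(22.6), 120)]
plugb n 3151 rect 556.9 -87.4 45.7 45.5 76.8 mec [557.  -87.6] zmax 41.1 narrow [(np.float64(45.4), 120), (np.float64(45.4), 122), (np.float64(45.4), 118), (np.float64(45.4), 144), (np.float64(45.4), 116)]
```

Request:
carry_out(increments=[[[0,0,0],[0,25,0],0],[[0,0,0],[0,45,0],0],[[0,0,0],[0,54,0],0],[[0,0,0],[0,57.5,0],0],[[0,0,0],[0,57.5,0],0],[[0,0,0],[0,57.5,0],0.5],[[0,0,0],[0,57.5,0],0.6]], force=40)

```text
time_s: 18.72
ee_pos: [557.7, -87.9, 214.0]
ee_rot: [-90.1, -0.1, 31.1]
force: [0.4, 0.3, -0.1]
gripper_width: 80.8
```

Request:
carry_out(increments=[[[0,0,0],[0,0,0],1],[[0,0,0],[0,0,0],1],[[0,0,0],[0,0,0],1],[[0,0,0],[0,0,0],1],[[0,0,0],[0,0,0],1],[[0,0,0],[0,0,0],1],[[0,0,0],[0,0,0],1],[[0,0,0],[0,0,0],1],[[0,0,0],[0,0,0],1],[[0,0,0],[0,0,0],1]])

```text
time_s: 19.55
ee_pos: [557.1, -87.9, 212.7]
ee_rot: [-90.0, -0.0, 31.1]
force: [1.1, 0.2, -0.7]
gripper_width: 21.6
```

```bash
python3 - <<'E'
from h import *
go(446.2,148,300,31)
E
```

```text
t 19.55 pos [557.1 -87.9 212.7] rot [-90.   -0.   31.1] F [ 1.1  0.2 -0.7] w 21.6 q6 [-10.  28. 105.   0.  47. -41.]
turn [0.    0.001 0.   ] shift [ 26.6 -87.3 259.3] |d| 275.0 deg 0.1
```

Request:
carry_out(increments=[[[0,0,0],[0,-30,0],1],[[0,0,0],[0,-70,0],1],[[0,0,0],[3,-87,30],1],[[0,0,0],[7,-87,68],1],[[0,0,0],[11,-87,106],1],[[0,0,0],[15,-87,144],1],[[0,0,0],[19,-87,182],1],[[0,0,0],[23,-87,220],1],[[0,0,0],[26,-87,250],1],[[0,0,0],[26.5,-80,259],1]])

```text
time_s: 20.38
ee_pos: [444.3, 150.5, 293.0]
ee_rot: [-89.9, -0.0, 31.2]
force: [-0.1, -0.7, -3.3]
gripper_width: 22.0
```

Request:
carry_out(increments=[[[0,0,0],[0,10,0],1],[[0,0,0],[0,35,0],1],[[0,0,0],[0,55,0],1],[[0,0,0],[0,63,0],1],[[0,0,0],[0,64,0],1],[[0,0,0],[0,64,0],1],[[0,0,0],[0,64,0],1]])

```text
time_s: 20.97
ee_pos: [446.8, 147.6, 229.4]
ee_rot: [-90.0, -0.1, 31.0]
force: [0.1, -0.1, -3.4]
gripper_width: 21.5
```

```bash
python3 - <<'E'
from h import *
go(446.2,148,216.7,31)
E
```

```text
t 20.97 pos [446.8 147.6 229.4] rot [-90.   -0.1  31. ] F [ 0.1 -0.1 -3.4] w 21.5 q6 [ 17.  20. 117.  -0.  43. -14.]
turn [0.001 0.001 0.002] shift [-0.3 12.7  0.7] |d| 13.0 deg 0.1
```

Request:
carry_out(increments=[[[0,0,0],[0,5,0],1],[[0,0,0],[0,8,0],1],[[0,0,0],[0,10,0],1],[[0,0,0],[0,11.5,0],1],[[0,0,0],[0,12.5,0],1],[[0,0,0],[0,13,0],1],[[0,0,0],[0,13,0],1],[[0,0,0],[0,13,0],1]])

```text
time_s: 21.63
ee_pos: [446.1, 147.6, 216.7]
ee_rot: [-90.0, -0.0, 31.1]
force: [-1.7, -1.4, 5.1]
gripper_width: 21.7
```

Contact again (+5 N). I'll release, rise and back off to the start side so the top camera has a clear view.

Request:
carry_out(increments=[[[0,0,0],[0,0,0],0.75],[[0,0,0],[0,0,0],0.65],[[0,0,0],[0,0,0],0.5],[[0,0,0],[0,0,0],0.5],[[0,0,0],[0,0,0],0.5],[[0,0,0],[0,-15,0],0.5],[[0,0,0],[0,-50,0],0.5],[[0,0,0],[0,-90,0],0.5],[[0,0,0],[0,-130,0],0.2],[[0,0,0],[0,-150,0],0]])

```text
time_s: 22.47
ee_pos: [446.8, 147.9, 370.3]
ee_rot: [-90.1, -0.4, 31.1]
force: [0.7, 1.2, 0.2]
gripper_width: 56.2
```

```bash
python3 - <<'E'
from h import *
look('w9',dict(plug=(446,148,38),plugb=(446,148,12)))
go(380,-150,404,31)
E
```

```text
plug n 572 rect 446.2 147.7 21.3 21.6 30.6 mec [446.  147.5] zmax 45.4 narrow [(np.float64(21.5), 32), (np.float64(21.5), 30), (np.float64(21.6), 120), (np.float64(21.7), 122), (np.float64(22.2), 28)]
plugb n 1692 rect 445.8 147.7 45.3 45.4 4.3 mec [445.9 147.4] zmax 45.4 narrow [(np.float64(45.3), 92), (np.float64(45.3), 118), (np.float64(45.3), 4), (np.float64(45.4), 94), (np.float64(45.4), 116)]
t 22.52 pos [447.5 148.1 372.6] rot [-90.2  -0.7  31.1] F [1.4 0.1 2.4] w 60.1 q6 [ 17.  10. 106.  -0.  63. -14.]
turn [0.003 0.001 0.012] shift [-211.2  -33.3 -220.7] |d| 307.0 deg 0.7
```

Request:
carry_out(increments=[[[0,0,0],[-211,-33,-220],0],[[0,0,0],[-211,-33,-220],0],[[0,0,0],[-211,-33,-220],0],[[0,0,0],[-211,-33,-220],0],[[0,0,0],[-211,-33,-220],0],[[0,0,0],[-211,-33,-220],0],[[0,0,0],[-211,-33,-220],0],[[0,0,0],[-211,-33,-220],0],[[0,0,0],[-211,-33,-220],0],[[0,0,0],[-211,-33,-220],0]])

```text
time_s: 23.35
ee_pos: [378.6, -150.1, 398.4]
ee_rot: [-90.0, -0.0, 30.9]
force: [0.3, 0.4, 0.7]
gripper_width: 91.2
```

```bash
python3 - <<'E'
from h import *
f=env.grab_frame("top");P=pts(f);cv2.imwrite("pics/top1.png",f["frame"])
for k,(x,y,h,dx,dy) in dict(nut=(581,203,25,580.9,203.1),bush=(595,90,30,595,89.5),disc=(694,149,38,694.4,148.8),plug=(446,148,35,446.4,147.5),snut=(590,-214.4,25,589.8,-214.3),splug=(450,-273,30,450.1,-272.8)).items():
    m=(np.hypot(P[...,0]-x,P[...,1]-y)<34)&(P[...,2]>h)&(P[...,2]<60)
    if m.sum()<5: print(k,"none");continue
    c=cv2.minEnclosingCircle(P[m][:,:2].astype(np.float32))[0];print(k,m.sum(),np.round(c,1),"off",np.round(np.hypot(c[0]-dx,c[1]-dy),1),"zmax",np.nanmax(P[m][:,2]).round(1))
E
```

```text
nut 414 [581.5 201.1] off 2.1 zmax 40.6
bush 166 [596.1  90.1] off 1.2 zmax 46.2
disc 61 [694.4 148.4] off 0.4 zmax 51.9
plug 138 [447.2 147.5] off 0.8 zmax 47.7
snut 411 [ 590.3 -215.2] off 1.1 zmax 37.8
splug 155 [ 449.9 -274.8] off 2.0 zmax 43.8
```

View pics/top1.png

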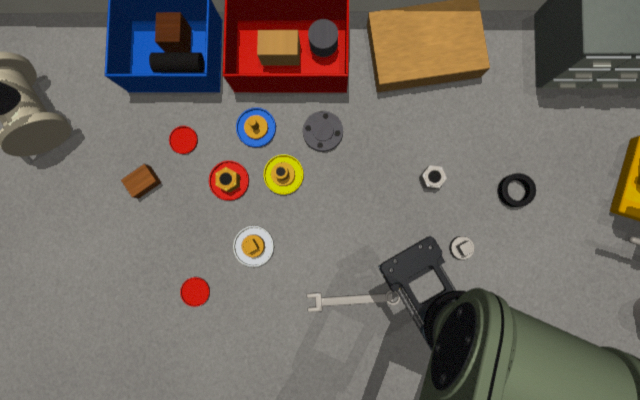

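All four parts stand centred in their dishes: nut (229,181), bush (284,175), disc (256,128), plug (253,246). The steel parts at (433,177) and (462,248) haven't moved, and the arm is clear.

```bash
python3 -c "
from workcell import env
print(env.job_done())"
```

```text
the job is handed in; nothing more can be done
None
```

I put all four brass parts in their dishes and handed the job in at about 23 s of the 90 s allowed. It reports no verdict, so the result rests on my own checks.

- **Placing:** I lowered each part until the wrist sensor showed about 5 N of contact, then opened the jaws.
- **Red dish:** I used the red dish that measured about 78 mm, like the other three. The other two red dishes measured only about 57 mm.
- **Position:** In the last top view, every part was within about 2 mm of its dish centre; the limit is 18 mm. The nut was furthest off, at 2.1 mm.
- **Height:** In the close-up views, each part's top was 4–6 mm above its own height. That fits standing flat on the 4 mm floor. The top camera read 2–3 mm higher for these parts, which is about its calibration error.
- **Steel parts:** The steel nut and plug appear unmoved. They measured 1–2 mm from their first readings, which is within measurement noise.
- **Robot:** The arm was clear of everything at the end.

I did not measure tilt or speed directly, and no check failed.

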